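# Swing the bench lamp over the plaited loaf and switch it on

### The arm

A 6-joint arm with a two-finger parallel gripper is mounted at the origin on the work surface. World frame = base frame: x ahead of the robot, y to its left, z up, the work surface at z = 0. Lengths are in mm, angles in rad, forces in N, time in s.
With the tool pointing down it reaches from about 300 to 775 mm from the base axis. Payload 14.6 kg.
Tool frame: the origin (TCP) lies on the mounting face of the last link; the fingertips stand 199 mm ahead of it and the grasp point (between the pads) lies 180 mm ahead of it; z points along the fingers, y is the line along which they close (so a half turn about z gives the same grasp; the last joint's range is limited). The gripper opens to 94 mm and grips with 3 to 60 N. Pads are 16 mm wide; open, the fingers measure 119 mm over their backs; the gripper's body (75 mm by 177 mm) begins 78 mm behind the grasp point.
Start: joints at [1.274, 0.3, 1.521, -0, 1.321, -0.067], TCP at [125.279, 535.533, 404.646] pointing down, gripper open.
Joint ranges: [-3.03, 3.03], [-0.79, 2.21], [0.23, 2.52], [-1.04, 4.18], [0, 3.07], [-2.55, 2.55]. Speed limits (rad/s): [2.22, 2.22, 2.57, 3.14, 3.14, 3.14].

### API

Orientations are given as [roll, pitch, yaw] about the fixed x, y, z axes, in that order (R = Rz(yaw) Ry(pitch) Rx(roll)).
In Python, from cell import manip gives the robot as it stands. The module is installed in compiled form; this text tells all that it offers.
- The arm moves only by the shell command python3 -m creep 'ROWS' [FORCE]. ROWS is a JSON object of lists of equal length, an entry for each row: "slide": the shift along the world's x, y, z in cm, a list of three; "turn": the turn about the world's z in rad; "claw": the opening, from 0 (shut) to 1 (fully open). A call has 1 to 8 rows; each row shifts and turns the commanded pose from where the row before left it; what a row does not reach is not made up. A row lasts 1/8 s, in which the tool goes at most 62.5 mm and 10.7 degrees, less where a joint would pass 70% of its speed; a pose out of reach is approached as far as the arm can. A call with a gripper value outside its range is refused whole. The fingers move at their own pace and stop on an object; FORCE is the grip in N (left out, the last holds). Time passes only in rows, so rows that do not move let the fingers close. It gives the time, the measured TCP pose, the force, the opening and the grip force at its end, in the units of the state.
- manip.read_state(): the state, without advancing time (a new reading comes with each control period).
- manip.camera(name): name is "side" or "top"; returns (picture, depth): 384x512x3 uint8, red, green, blue; 384x512 float32, mm along the optical axis (not along the pixel's ray), 0 where there is no reading.
- manip.calibration(name): a dict with "intrinsics" (3x3 intrinsics, pixels), "k1" (the pictures are not rectified: a ray, as slopes to the right and down, at radius r is drawn at 1 + k1 r^2 times it, then the intrinsics apply), "pose" (4x4, takes a point from camera to world coordinates). Camera axes: x right, y up, looking along -z (the intrinsics and any distortion apply to the point x, -y, -z); pixel columns grow to the right and rows downward; lengths in mm; the calibration is good to about 2 mm. A picture is of the moment at which its call begins. calibration takes no time and is no camera call.
- manip.sign_off(): hands the job in; it is judged then, once.
Trained networks look in the newest picture that a camera, given by its name, has taken for a name from the list of things; names that differ only in an ending like _2 or _b are one class to them, and where a whole thing is asked for, a point or a joint stands for the part that bears it (a point fixed in the world has none). Each returns a list of dicts, best first, with "score" (0 to 1); they miss things now and then, are a little off and sometimes report something else, mostly with a low value. They report only what shows in the picture. A call takes as long as a camera call. They do not tell look-alikes from the thing itself.
- manip.cut_out(query, camera): "mask" (384x512 bool, what is visible of it) and "position" ([column, row] in pixels, amid what is visible of it).
The state is a dict: "clock": time; "joints": joint angles; "qd": joint speeds; "effort": joint torques, N m; "eef_pos": TCP position; "eef_rot": TCP orientation; "wrist_force": force on the tool from outside, world axes, zero at the start; "moment": the same for the moment, N m; "finger_gap": finger opening in mm; "finger_force": force on a finger pad.
Only numpy, scipy, OpenCV 4.12 (cv2) and the standard library are available. Lean on these libraries where they do the work, as an engineer would, in place of code of your own. Each camera call takes 0.05 s, during which the arm holds its last target. There are 200 camera calls.

### The job

Light the plaited loaf on the baking tray: with a fingertip, push the bench lamp's arm round gently until its shade hangs over the middle of the plaited loaf, not over the wreath or the bun beside it, and press down the switch button on top of the lamp's column so that it stays in. Do not touch the shade or take hold of the lamp, and leave the bakes, the tray and everything else on the counter where they are.

Things in the scene. Friction and masses are not known exactly. Their poses are not given: they have to be found in the camera images.
- lamp: small bench lamp, standing firmly (it cannot move): round foot 140 mm across, 24 mm high; column 18 mm thick; pivot head 42 mm wide, topped by a fixed black cap at heights 262 to 278 mm. Origin on the column's axis at counter height, z up. Its -x axis points over the tray, within about 0.15 rad of the tray's middle.
- lamp_swivel (a joint): the arm's swivel about the upright column, rad: 0 when the arm points along the lamp's own +y; it grows counterclockwise seen from above (pi/2: along the lamp's own -x, over the tray; pi: along its -y). Stops at -0.35 and 3.5. Even friction of about 0.35 N m (3 N at push_point), no spring: it stays where it is left. Starts parked beside the tray, at 0.08 to 0.38.
- lamp_arm: the lamp's arm: level steel tube 14 mm thick, its centreline 246 mm above the counter, a 24 mm collar up to 45 mm from the column axis, straight to 180 mm out, then bending down to the shade. Only the pivot head stands higher. Origin on the column axis at counter height; the arm runs along its own -x, z up; turns with the swivel.
- push_point (a point): point on the centreline of the arm, 110 mm out from the column axis, 246 mm above the counter: a good place to push.
- shade: bell-shaped shade hanging from the arm's end: 139 mm across at its rim, narrowing upwards to 44 mm, top 218 mm above the counter. Origin: centre of its open rim, 210 mm out from the column axis along the arm, 110 mm above the counter. Turns with the arm, passing about 55 mm above the bakes. Not to be touched.
- lamp_switch (a joint): how far the switch button is pressed, m: 0 is out (off, as at the start), 0.006 is fully in. Moves at about 3 N; there is no spring, so it stays where it is pushed.
- switch_top (a point): centre of the top face of the switch button: a grey disc 26 mm across on top of the lamp's column, 286 mm above the counter when out, 280 mm when in (still 2 mm proud of the cap); pressed straight down.
- loaf: plaited (three-strand) golden loaf, about 163 mm long (its x), 66 mm wide, 49 mm high, loose on the tray; origin at the centre of its underside. It lies 170 to 265 mm from the column axis, so the shade cannot always stand exactly over its middle: the arm is to point straight at it.
- wreath: golden wreath of ten dough balls in a ring, 95 mm across, 34 mm high, loose on the tray; origin at the centre of its underside.
- bun: golden round domed bun with a cross on top, 94 mm across, 53 mm high, loose on the tray; origin at the centre of its underside.
- tray: aluminium baking tray, 220 mm (its x) by 400 mm (its y), rim 22 mm high, 3 mm thick, loose, holding the three bakes in a row along its y in any order; origin under its centre.
- mug: white mug 80 mm across, 92 mm high, a wooden spoon standing in it up to 158 mm; bystander; origin under its centre.
- egg_bowl: white bowl 104 mm across, 45 mm high; bystander; origin under its centre.
- jar: amber glass jar 76 mm across, 125 mm high, behind the lamp; bystander; origin under its centre.
- brush: pastry brush 200 mm long lying beside the tray; bystander.
- spatula: spatula 270 mm long lying on the other side of the tray; bystander.
Things that resemble listed ones, but are neither listed nor needed, are in the scene too. Leave any purple look-alike of the loaf alone.

How it is judged (in metres and radians):
At the end, for the whole second after the job is handed in: The lamp's arm is at rest and points at the middle of the plaited loaf within 30 mm to either side, so that the shade hangs over it (centres within 75 mm in plan); the switch is pressed in by more than 4.5 of its 6 mm; the loaf, the tray and all the bystanders are within 12 mm of where they started (y of loaf in the frame of lamp_arm between -0.03 and 0.03 m and horizontal distance between shade and loaf below 0.075 m and velocity of joint lamp_swivel between -0.03 and 0.03 rad/s and value of joint lamp_switch above 0.0045 m and distance of each of loaf, tray, wreath, bun, mug, egg_bowl, jar, brush, spatula from where it was at the start of the episode below 0.012 m); the robot touches nothing.
It fails at once if the lamp's arm was gripped or pushed roughly (more than 25 N) (contact force between the fingers and lamp_arm above 25 N).
It fails at once if the shade was touched (contact force between the arm and shade above 0.5 N).
It fails at once if the shade was touched (contact force between the fingers and shade above 0.5 N).
It fails at once if a bake, the tray or a bystander was shifted or lifted (distance of any of loaf, tray, wreath, bun, mug, egg_bowl, jar, brush, spatula from where it was at the start of the episode above 0.015 m).
It also fails if it takes over 48 s, if anything falls off the work surface, if the arm or the gripper's body presses on something with over 40 N, if the wrist force passes 120 N, or if a joint passes its speed limit or range.

## Working session

There is one attempt and no reset: what is moved stays moved. The work goes in short steps, Python scripts to look and compute and a shell command to move; the robot and the scene stay as the last step left them, time stands still between calls to the robot, and variables do not carry over. Pictures are saved under pics/ and viewed, at most 10 in all, crops included, and the job is handed in when it is done.

```bash
mkdir -p pics; cat > h.py <<'E'
import numpy as np, cv2
from cell import manip
def world(name, uv, d):
    c=manip.calibration(name); K=np.array(c["intrinsics"]); T=np.array(c["pose"])
    uv=np.atleast_2d(uv).astype(float); d=np.atleast_1d(d)
    p=(uv-K[:2,2])/[K[0,0],K[1,1]]; q=p.copy()
    for _ in range(20): q=p/(1+c["k1"]*(q**2).sum(1,keepdims=True))
    P=np.c_[q[:,0]*d,-q[:,1]*d,-d]
    return P@T[:3,:3].T+T[:3,3]
def maskpts(name,m,depth):
    v,u=np.nonzero(m&(depth>0)); return world(name,np.c_[u,v],depth[v,u])
E
python3 - <<'E'
from h import *
np.set_printoptions(precision=1,suppress=True)
ims={}
for n in("top","side"):
    im,d=manip.camera(n); ims[n]=d
    cv2.imwrite(f"pics/{n}0.png",im[...,::-1])
    for q in("loaf","lamp","lamp_arm","shade","switch_top","wreath","bun","tray"):
        for r in manip.cut_out(q,n)[:3]:
            P=maskpts(n,r["mask"],d)
            if len(P): print(n,q,round(r["score"],2),np.array(r["position"]),np.median(P,0),P.min(0),P.max(0))
print(manip.read_state())
E
```

```text
top loaf 0.61 [288.3 211.8] [ 433.6 -145.1   44.7] [ 356.2 -182.8   -2.4] [ 515.2 -112.1   54.9]
top loaf 0.58 [154.6 275.3] [205.7 292.8  41.7] [122.2 244.3  -5.7] [282.7 350.6  53.4]
top loaf 0.55 [342.8 278.1] [ 209.9 -325.6   41.2] [ 128.4 -365.5   -5. ] [ 289.7 -291.6   52.3]
top lamp 0.88 [217.  155.7] [583.8  75.7 137.1] [485.1 -89.2  -8.8] [924.7 265.6 290.8]
top lamp 0.39 [191.5 165.6] [549.9 157.4 163.4] [487.6  -2.1   1.9] [650.9 244.4 259.2]
top lamp_arm 0.82 [196.7 165.8] [550.6 157.8 161.9] [485.1  -5.   -4.2] [686.7 266.2 276.6]
top shade 0.84 [188.3 167.7] [538.8 167.5 157.1] [485.1 108.3  -3.8] [639.7 244.4 249.4]
top switch_top 0.6 [254.2 138. ] [624.3 -18.8 285.2] [612.8 -29.9 279. ] [636.8 -10.  289.5]
top wreath 0.68 [254.8 135.8] [624.8 -21.2 285.2] [612.8 -32.7 279. ] [636.8 -10.1 289.5]
top wreath 0.62 [222.7 211.7] [414.5  76.4  30.9] [368.4  30.2  -0.4] [459.9 122.6  41.7]
top bun 0.92 [254.9 210.2] [436.8 -42.6  44.5] [394.5 -88.2  -3.8] [483.2   4.1  59.5]
top bun 0.24 [202.3 143.2] [660.7 155.4  19.7] [586.3 104.1  -6.8] [701.7 203.6 248.3]
top tray 0.58 
[... 855 characters left out ...]
42.4] [392.4 -95.5  -0.5] [482.2  30.6  59.5]
side tray 0.97 [242.3 256.3] [433.1 -57.3   4.1] [ 300.4 -254.    -4.8] [567.5 193.6  45.9]
side tray 0.73 [228.8 218.1] [411.8  61.   31.4] [367.8  23.7  -0. ] [456.2 141.2  40.9]
side tray 0.67 [301.7 165.4] [623.7 -26.3 286.1] [612.9 -39.2   0.6] [765.3 362.2 288.7]
{'clock': 0.9, 'joints': array([ 1.3,  0.3,  1.5,  0. ,  1.3, -0.1]), 'qd': array([ 0.,  0., -0.,  0.,  0.,  0.]), 'effort': array([  0. , -53.2, -35.3,   0.1,   0. ,   0. ]), 'eef_pos': array([125.3, 535.5, 404.6]), 'eef_rot': array([-3.1, -0. ,  2.9]), 'wrist_force': array([ 0.8, -0.3, -0.6]), 'moment': array([ 0., -0., -0.]), 'finger_force': 0.0, 'finger_gap': 94.04441570104055}
```

```bash
python3 - <<'E'
import cv2
a=cv2.imread("pics/top0.png")[100:320,100:400]
cv2.imwrite("pics/topc.png",cv2.resize(a,None,fx=2.6,fy=2.6,interpolation=2))
a=cv2.imread("pics/side0.png")
cv2.imwrite("pics/sidec.png",cv2.resize(a,None,fx=1.5,fy=1.5,interpolation=2))
E
```

```text
(no output)
```

View pics/topc.png

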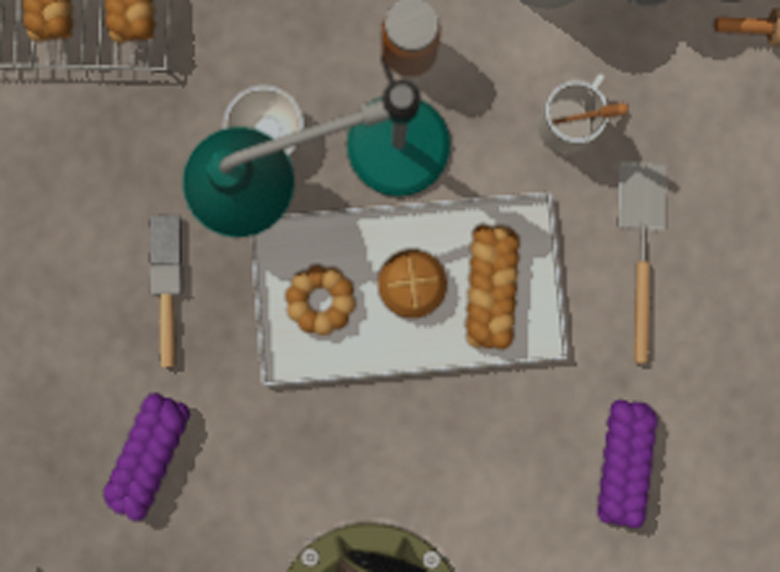

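View pics/sidec.png

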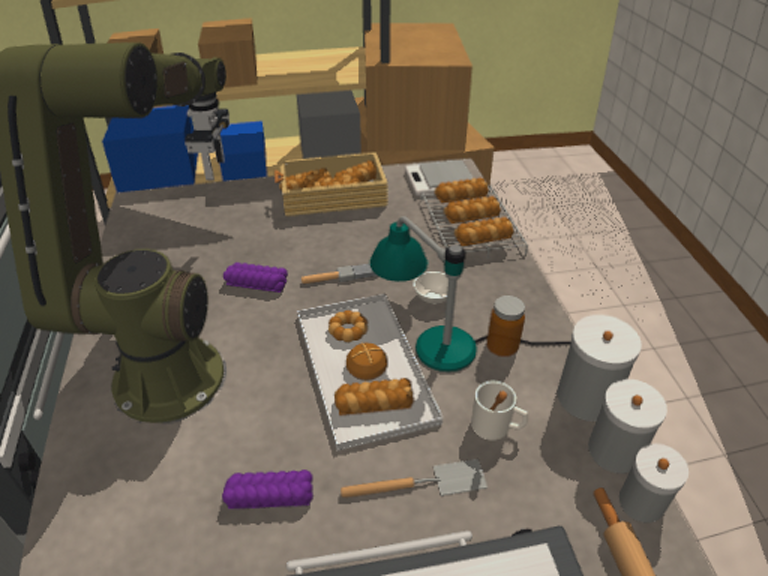

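The plaited golden loaf on the tray is at full-image pixel (289,211). Candidates I'm ruling out are the purple ones at (155,275) and (343,278), and the golden loaves on the rack at about (118,104) and (150,104). The wreath is at (223,212), the bun at (255,210), the shade at (190,168) and the switch at (254,138). Next I'll measure precisely, with a close crop to check the choice.

```bash
cat > m.py <<'E'
from h import *
np.set_printoptions(precision=1,suppress=True)
def measure(show=True):
    im,d=manip.camera("top")
    H,W=d.shape; v,u=np.nonzero(d>0); P=world("top",np.c_[u,v],d[v,u])
    rgb=im[v,u].astype(int)
    b=P[(P[:,2]>276)&(P[:,2]<292)&(np.hypot(P[:,0]-625,P[:,1]+20)<25)]
    piv=(b[:,:2].min(0)+b[:,:2].max(0))/2
    r=np.hypot(*(P[:,:2]-piv).T)
    a=P[(P[:,2]>240)&(P[:,2]<260)&(r>60)&(r<175)]
    dr=(a[:,:2]-piv).mean(0); pts=a[:,:2]
    vx,vy,x0,y0=cv2.fitLine(pts.astype(np.float32),cv2.DIST_L2,0,.01,.01).ravel()
    ang=np.degrees(np.arctan2(vy,vx)); 
    if np.dot([vx,vy],dr)<0: ang+=180
    return im,d,P,rgb,piv,np.array([x0,y0]),ang%360,np.degrees(np.arctan2(dr[1],dr[0]))%360,len(a),b[:,2].mean()
E
python3 - <<'E'
from m import *
im,d,P,rgb,piv,m,ang,ang2,n,zb=measure()
print("piv",piv,"armmid",m,"angles",ang,ang2,n,"zb",zb)
for z0 in(20,30):
    l=P[(abs(P[:,0]-434)<100)&(abs(P[:,1]+147)<48)&(P[:,2]>z0)&(rgb[:,0]>rgb[:,2]+40)]
    c=cv2.minAreaRect(l[:,:2].astype(np.float32)); c0=np.array(c[0]); v=c0-piv
    print("loaf",c,l.mean(0),"dist",np.hypot(*v),"ang",np.degrees(np.arctan2(v[1],v[0]))%360)
cv2.imwrite("pics/loaf.png",cv2.resize(im[170:250,240:330,::-1],None,fx=5,fy=5,interpolation=2))
E
```

```text
piv [622.8 -20.1] armmid [583.8  89.6] angles 110.33585 109.55111956934074 194 zb 281.46508916762957
loaf ((434.0068359375, -148.30026245117188), (62.046669006347656, 156.9862518310547), 86.90582275390625) [ 433.2 -147.1   44.3] dist 228.190506445483 ang 214.18925115374117
loaf ((434.3446044921875, -148.31851196289062), (62.046669006347656, 156.30972290039062), 86.90582275390625) [ 433.7 -147.2   44.5] dist 227.92145603805795 ang 214.24075906835031
```

View pics/loaf.png

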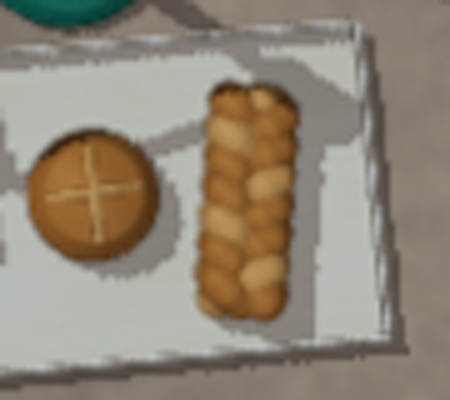

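The crop shows the golden three-strand loaf at right and the crossed bun at left, so the choice holds. The arm is at 110° and the target is 214°. I'll go high with the fingers shut, then down beside the arm's +x side.

```bash
python3 -m creep '{"slide":[[0,0,4],[0,0,4],[0,0,3.5],[3,-2.6,0],[4,-3.5,0],[4,-3.5,0],[4,-3.5,0],[4,-3.5,0]],"turn":[0,0,0,0,0,0,0,0],"claw":[0,0,0,0,0,0,0,0]}' 20
python3 -m creep '{"slide":[[4,-3.5,0],[4,-3.5,0],[4,-3.5,0],[4,-3.5,0],[4,-3.5,0],[4,-3.5,0],[4,-3.5,0],[3.3,-2.6,0]],"turn":[0,0,0,0,0,0,0,0],"claw":[0,0,0,0,0,0,0,0]}'
```

```text
clock: 1.95
eef_pos: [316.3, 368.2, 519.8]
eef_rot: [3.141, 0.0, 2.912]
wrist_force: [0.0, 0.6, -0.5]
finger_gap: 17.4
finger_force: 0.0
clock: 2.95
eef_pos: [629.5, 96.8, 519.4]
eef_rot: [-3.142, -0.0, 2.911]
wrist_force: [0.6, -0.3, 0.2]
finger_gap: 0.5
finger_force: 0.0
```

```bash
python3 -m creep '{"slide":[[0,0,-3],[0,0,-3],[0,0,-2],[0,0,-0.9],[0,0,0],[-0.7,-0.3,0],[-0.7,-0.3,0],[0,0,0]],"turn":[0,0,0,0,0,0,0,0],"claw":[0,0,0,0,0,0,0,0]}'
python3 - <<'E'
from m import *
im,d,P,rgb,piv,m,ang,ang2,n,zb=measure()
print(piv,ang,ang2,n,zb)
# waypoints
p0=np.array([624,-20.])
th=np.radians(np.arange(110,215,8)); 
for t in np.append(th,np.radians(214)):
    c=p0+110*np.array([np.cos(t),np.sin(t)])-21*np.array([-np.sin(t),np.cos(t)]); print(round(np.degrees(t)),c)
cv2.imwrite("pics/a.png",cv2.resize(im[90:220,150:310,::-1],None,fx=4,fy=4,interpolation=2))
E
```

```text
clock: 3.95
eef_pos: [613.7, 92.3, 431.4]
eef_rot: [3.141, 0.001, 2.912]
wrist_force: [-0.2, 0.1, 0.7]
finger_gap: 0.0
finger_force: 0.0m.py:11: RuntimeWarning: Mean of empty slice.
  dr=(a[:,:2]-piv).mean(0); pts=a[:,:2]
  ret = um.true_divide(
Traceback (most recent call last):
  File "m.py", line 12, in measure
    vx,vy,x0,y0=cv2.fitLine(pts.astype(np.float32),cv2.DIST_L2,0,.01,.01).ravel()
                ~~~~~~~~~~~^^^^^^^^^^^^^^^^^^^^^^^^^^^^^^^^^^^^^^^^^^^^^^
cv2.error: OpenCV(4.12.0) /io/opencv/modules/imgproc/src/linefit.cpp:50: error: (-215:Assertion failed) count > 0 in function 'fitLine2D_wods'
```

```bash
python3 - <<'E'
import numpy as np
np.set_printoptions(precision=2,suppress=True)
p0=np.array([624,-20.]);prev=np.array([613.7,92.3])
for a in list(range(110,214,4))+[214]:
    t=np.radians(a)
    c=p0+110*np.array([np.cos(t),np.sin(t)])-21*np.array([-np.sin(t),np.cos(t)]); print(a,c,(c-prev)/10);prev=c
E
```

```text
110 [606.11  90.55] [-0.76 -0.18]
114 [598.44  89.03] [-0.77 -0.15]
118 [590.9   86.98] [-0.75 -0.2 ]
122 [583.52  84.41] [-0.74 -0.26]
126 [576.33  81.34] [-0.72 -0.31]
130 [569.38  77.76] [-0.7  -0.36]
134 [562.69  73.72] [-0.67 -0.4 ]
138 [556.31  69.21] [-0.64 -0.45]
142 [550.25  64.27] [-0.61 -0.49]
146 [544.55  58.92] [-0.57 -0.53]
150 [539.24  53.19] [-0.53 -0.57]
154 [534.34  47.1 ] [-0.49 -0.61]
158 [529.88  40.68] [-0.45 -0.64]
162 [525.87  33.96] [-0.4  -0.67]
166 [522.35  26.99] [-0.35 -0.7 ]
170 [519.32  19.78] [-0.3  -0.72]
174 [516.8   12.38] [-0.25 -0.74]
178 [514.8    4.83] [-0.2  -0.76]
182 [513.33  -2.85] [-0.15 -0.77]
186 [512.41 -10.61] [-0.09 -0.78]
190 [512.02 -18.42] [-0.04 -0.78]
194 [512.19 -26.24] [ 0.02 -0.78]
198 [512.89 -34.02] [ 0.07 -0.78]
202 [514.14 -41.74] [ 0.12 -0.77]
206 [515.93 -49.35] [ 0.18 -0.76]
210 [518.24 -56.81] [ 0.23 -0.75]
214 [521.06 -64.1 ] [ 0.28 -0.73]
```

```bash
python3 -m creep '{"slide":[[-0.4,-0.1,0],[-0.4,-0.1,0],[-0.4,-0.08,0],[-0.4,-0.08,0],[-0.4,-0.1,0],[-0.4,-0.1,0],[-0.4,-0.1,0],[-0.4,-0.15,0]],"turn":[0,0,0,0,0,0,0,0],"claw":[0,0,0,0,0,0,0,0]}'
python3 -c "
from cell import manip;import cv2
im,d=manip.camera('side');cv2.imwrite('pics/b.png',cv2.resize(im[80:280,150:400,::-1],None,fx=3,fy=3,interpolation=2))"
```

```text
clock: 5.0
eef_pos: [582.0, 84.4, 430.7]
eef_rot: [3.141, 0.0, 2.912]
wrist_force: [3.9, -0.3, 0.2]
finger_gap: 0.5
finger_force: 1.7
```

View pics/b.png

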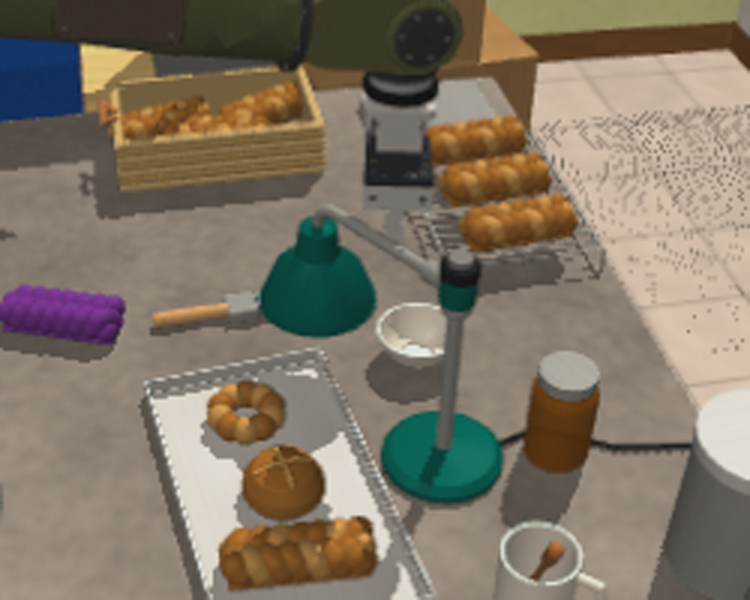

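The finger is behind the arm, with 3.9 N of contact, and the shade has started to move (crop (318,270), clear of the gripper). I'll keep pushing along the arc.

```bash
python3 -m creep '{"slide":[[-0.6,-0.25,0],[-0.7,-0.36,0],[-0.67,-0.4,0],[-0.64,-0.45,0],[-0.61,-0.49,0],[-0.57,-0.53,0],[-0.53,-0.57,0],[-0.49,-0.61,0]],"turn":[0,0,0,0,0,0,0,0],"claw":[0,0,0,0,0,0,0,0]}'
python3 -m creep '{"slide":[[-0.45,-0.64,0],[-0.4,-0.67,0],[-0.35,-0.7,0],[-0.3,-0.72,0],[-0.25,-0.74,0],[-0.2,-0.76,0],[-0.15,-0.77,0],[-0.1,-0.78,0]],"turn":[0,0,0,0,0,0,0,0],"claw":[0,0,0,0,0,0,0,0]}'
python3 -c "
from cell import manip;import cv2
im,d=manip.camera('side');cv2.imwrite('pics/c.png',cv2.resize(im[80:280,150:400,::-1],None,fx=3,fy=3,interpolation=2))"
```

```text
clock: 6.05
eef_pos: [533.8, 47.5, 430.7]
eef_rot: [3.141, -0.0, 2.912]
wrist_force: [3.9, 1.4, 0.6]
finger_gap: 0.6
finger_force: 1.8
clock: 7.05
eef_pos: [512.1, -10.4, 430.6]
eef_rot: [3.141, -0.0, 2.912]
wrist_force: [3.1, 4.2, -0.6]
finger_gap: 0.8
finger_force: 2.0
```

View pics/c.png

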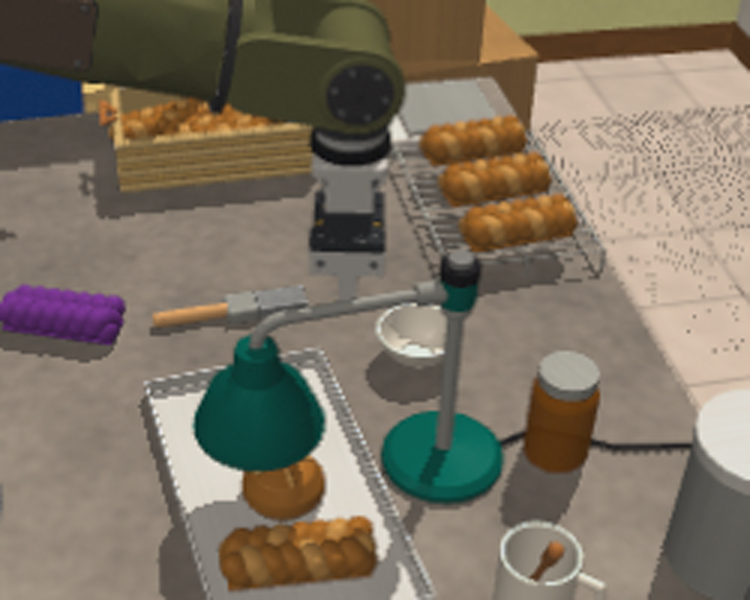

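The shade is now over the wreath/bun area (crop (260,415)) and follows the finger. I'll push on towards 210°, slowing, then measure.

```bash
python3 -m creep '{"slide":[[-0.04,-0.78,0],[0.02,-0.78,0],[0.07,-0.78,0],[0.12,-0.77,0],[0.15,-0.6,0],[0.1,-0.4,0],[0.1,-0.3,0],[0,0,0]],"turn":[0,0,0,0,0,0,0,0],"claw":[0,0,0,0,0,0,0,0]}'
cat > s.py <<'E'
from m import *
# arm angle from side camera: tube points at z 238..258 within reach of pivot
d=manip.camera("side")[1]; v,u=np.nonzero(d>0); P=world("side",np.c_[u,v],d[v,u])
p0=np.array([624,-20.]); q=P[:,:2]-p0; r=np.hypot(*q.T); th=np.degrees(np.arctan2(q[:,1],q[:,0]))%360
e=manip.read_state()["eef_pos"][:2]; far=np.hypot(*(P[:,:2]-e).T)>26
k=(P[:,2]>235)&(P[:,2]<258)&(r>55)&(r<175)&far
for a,b in((55,90),(90,130),(130,175)):
    j=k&(r>a)&(r<b); print(a,b,j.sum(),np.median(th[j]) if j.any() else None)
s=k&(th>150); print("median",np.median(th[s]))
sh=(P[:,2]>120)&(P[:,2]<215)&(r>130)&(r<290)&(abs(th-np.median(th[s]))<40); print("shade pts",sh.sum(),np.median(P[sh],0))
E
python3 s.py
```

```text
clock: 8.1
eef_pos: [517.4, -54.3, 430.6]
eef_rot: [-3.141, -0.0, 2.912]
wrist_force: [0.2, 0.7, 0.3]
finger_gap: 0.4
finger_force: 0.6
55 90 51 213.92280856381615
90 130 44 212.40751711624915
130 175 68 210.8521801524945
median 211.63901726545234
shade pts 1276 [ 432.7 -152.5  157.8]
```

```bash
python3 -m creep '{"slide":[[0.12,-0.32,0],[0.12,-0.32,0],[0,0,0],[-0.2,0.6,0],[-0.5,1.5,0],[-0.5,1.5,0],[0,0,0],[0,0,3]],"turn":[0,0,0,0,0,0,0,0],"claw":[0,0,0,0,0,0,0,0]}'
python3 -m creep '{"slide":[[0,0,3],[0,0,3.5],[-2,4,0],[-3,5,0],[-3,5,0],[-3,5,0],[-3,5,0],[0,0,0]],"turn":[0,0,0,0,0,0,0,0],"claw":[0,0,0,0,0,0,0,0]}'
python3 s.py; python3 - <<'E'
from m import *
im,d,P,rgb,piv,m,ang,ang2,n,zb=measure()
print(piv,m,ang,ang2,n,zb)
cv2.imwrite("pics/d.png",cv2.resize(im[90:270,150:390,::-1],None,fx=3,fy=3,interpolation=2))
E
```

```text
clock: 9.15
eef_pos: [507.7, -24.2, 459.5]
eef_rot: [-3.141, -0.003, 2.912]
wrist_force: [-0.0, 0.2, 0.5]
finger_gap: 0.5
finger_force: 0.0
clock: 10.15
eef_pos: [366.0, 217.8, 526.0]
eef_rot: [3.141, 0.001, 2.917]
wrist_force: [-0.1, 0.1, 0.9]
finger_gap: 0.3
finger_force: 0.0
55 90 46 217.55574724719577
90 130 53 215.19980107676457
130 175 69 214.16230827649454
median 215.03582367792183
shade pts 1298 [ 439.  -163.6  158. ]
[622.8 -20.1] [523.  -82.2] 211.45107 211.9009036884162 196 281.4715382071701
```

View pics/d.png

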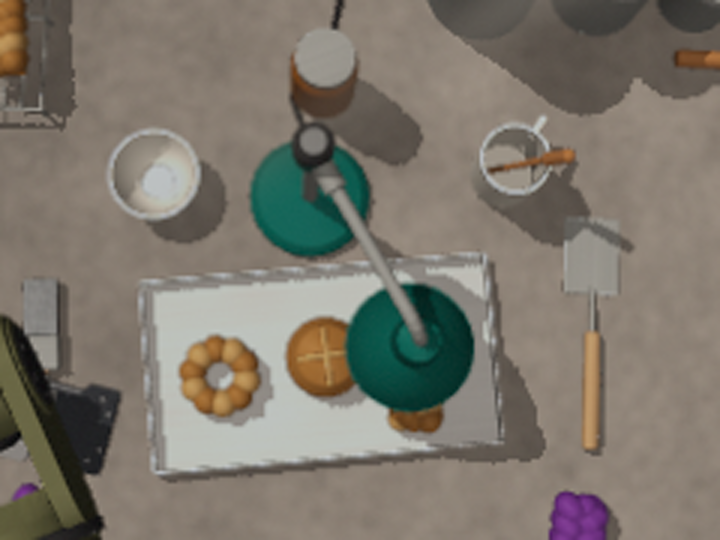

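The shade is over the loaf (crop (410,345)). The arm points at about 212–213°, under 10 mm off the loaf's middle, and everything else is where it was. Next I'll go above the switch.

```bash
python3 -m creep '{"slide":[[2.4,-2.2,0],[3.9,-3.6,0],[3.9,-3.6,0],[3.9,-3.6,0],[3.9,-3.6,0],[3.9,-3.6,0],[3.9,-3.6,0],[0,0,0]],"turn":[0,0,0,0,0,0,0,0],"claw":[0,0,0,0,0,0,0,0]}'
```

```text
clock: 11.25
eef_pos: [627.8, -27.0, 523.2]
eef_rot: [-3.141, -0.003, 2.907]
wrist_force: [-0.2, -0.2, -0.3]
finger_gap: 0.1
finger_force: 0.0
```

```bash
python3 -m creep '{"slide":[[-0.4,0.65,0],[0,0,-1.2],[0,0,-1.2],[0,0,-0.6],[0,0,0]],"turn":[0,0,0,0,0],"claw":[0,0,0,0,0]}'
```

```text
clock: 11.88
eef_pos: [621.7, -15.8, 495.2]
eef_rot: [-3.141, -0.001, 2.912]
wrist_force: [-0.3, 0.0, 0.2]
finger_gap: 0.5
finger_force: 0.0
```

```bash
python3 -m creep '{"slide":[[0.2,-0.45,0],[0,0,-0.4],[0,0,-0.3],[0,0,-0.2],[0,0,-0.1],[0,0,-0.1],[0,0,-0.1],[0,0,0]],"turn":[0,0,0,0,0,0,0,0],"claw":[0,0,0,0,0,0,0,0]}'
```

```text
clock: 12.88
eef_pos: [623.7, -20.4, 483.7]
eef_rot: [3.142, 0.0, 2.912]
wrist_force: [-1.0, 0.0, 1.2]
finger_gap: 0.1
finger_force: 0.9
```

```bash
python3 -m creep '{"slide":[[0,0,-0.1],[0,0,-0.1],[0,0,-0.1],[0,0,-0.1],[0,0,0]],"turn":[0,0,0,0,0],"claw":[0,0,0,0,0]}'
```

```text
clock: 13.5
eef_pos: [623.8, -20.4, 479.5]
eef_rot: [3.142, -0.0, 2.912]
wrist_force: [-0.3, 1.1, 0.9]
finger_gap: 0.4
finger_force: 0.7
```

```bash
python3 -m creep '{"slide":[[0,0,-0.05],[0,0,0]],"turn":[0,0],"claw":[0,0]}'; python3 -m creep '{"slide":[[0,0,-0.05],[0,0,0]],"turn":[0,0],"claw":[0,0]}'
```

```text
clock: 13.75
eef_pos: [623.7, -20.5, 479.5]
eef_rot: [3.141, 0.001, 2.912]
wrist_force: [-1.6, 1.7, 5.0]
finger_gap: 0.3
finger_force: 2.5
clock: 14.0
eef_pos: [623.6, -20.4, 479.5]
eef_rot: [3.141, 0.001, 2.912]
wrist_force: [-3.3, 1.0, 7.6]
finger_gap: -0.2
finger_force: 4.0
```

The force rises past 3 N with no further travel at fingertip height 280 mm, so the switch is at its stop. I'll retreat and verify.

```bash
python3 -m creep '{"slide":[[0,0,1],[0,0,2],[0,0,2],[-3,3,0],[-4,4,0],[-4,4,0],[-4,4,0],[-4,4,0]],"turn":[0,0,0,0,0,0,0,0],"claw":[0,0,0,0,0,0,0,0]}'
python3 -m creep '{"slide":[[-3,3,0],[-3,4,0],[0,3,0],[0,3,0],[0,0,0]],"turn":[0,0,0,0,0],"claw":[0,0,0,0,0]}'
python3 - <<'E'
from m import *
im,d,P,rgb,piv,m,ang,ang2,n,zb=measure()
print(piv,m,ang,ang2,n)
for r in manip.cut_out("switch_top","top")[:1]:
    print("switch z now",np.median(maskpts("top",r["mask"],d),0),"was 285.2")
cv2.imwrite("pics/e.png",cv2.resize(im[90:270,150:390,::-1],None,fx=3,fy=3,interpolation=2))
E
```

```text
clock: 15.0
eef_pos: [432.3, 170.5, 528.9]
eef_rot: [3.141, 0.0, 2.911]
wrist_force: [1.1, 0.6, 0.5]
finger_gap: 0.7
finger_force: 0.0
clock: 15.62
eef_pos: [373.7, 300.7, 528.4]
eef_rot: [-3.141, -0.0, 2.914]
wrist_force: [-0.1, -0.8, 0.2]
finger_gap: 0.2
finger_force: 0.0
[622.5 -20.1] [522.7 -82.3] 211.52866 211.95277301187193 195
```

View pics/e.png

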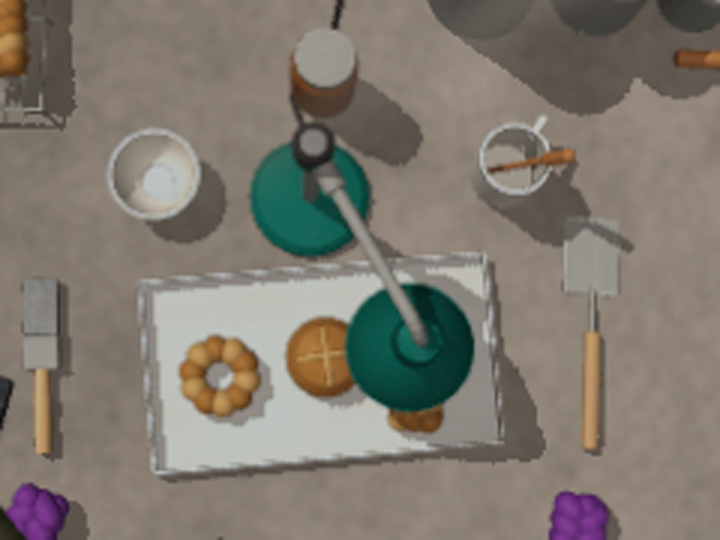

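The arm still points at about 212°, nothing has shifted and the robot is clear. One last check of the button's height at pixel (255,136), then I'll hand in.

```bash
python3 - <<'E'
from m import *
d=manip.camera("top")[1]; P=world("top",[[254,136],[255,136],[254,137],[255,137],[255,135]],[d[136,254],d[136,255],d[137,254],d[137,255],d[135,255]])
z=np.median(P[:,2]); print("z",z)
if z<282.3: print(manip.sign_off())
E
```

```text
z 278.0383221836719
the job is handed in; nothing more can be done
None
```

The job is handed in: the lamp's arm points about 5–10 mm off the plaited loaf's middle, the switch button is pressed fully in by force and height readings, and nothing else on the counter looked moved in the last picture; I saw no verdict.

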